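# Send the blue glaze-test hanger down the drying rail

## Robot

A 6-joint arm with a two-finger parallel gripper is mounted at the origin on the work surface. World frame = base frame: x ahead of the robot, y to its left, z up, the work surface at z = 0. Lengths are in m, angles in rad, forces in N, time in s.
With the tool pointing down it reaches from about 0.425 to 0.925 m from the base axis. Payload 12.5 kg.
Tool frame: the origin (TCP) lies on the centre line of the jaws, within the pads' length; the fingertips stand tip_reach ahead of it and the grasp point (between the pads) lies 3 mm ahead of it (tip_reach is the distance from the TCP to the fingertips, in m); z points along the fingers, y is the direction in which the jaws open and shut (so a half turn about z gives the same grasp; the last joint's range is limited). The gripper opens to 85 mm and grips with 20 to 120 N. Pads are 22 mm wide; open, the fingers measure 114 mm over their backs; the gripper's body (76 mm by 85 mm) begins 54 mm behind the grasp point. The pads swing forward as they close: fully open they stand 13 mm farther back than shut.
Start: joints at [-1.301, 0.491, 1.559, -0, 1.092, -0.106], TCP at [0.229, -0.581, 0.253] pointing down, gripper open.
Joint ranges: [-3.1, 3.1], [-0.84, 2.19], [0.05, 2.79], [-1.13, 4.28], [0.06, 2.93], [-2.69, 2.69]. Speed limits (rad/s): [2.22, 2.22, 2.79, 3.14, 3.14, 3.14].

## Interface

Orientations are given as a unit quaternion [x, y, z, w].
In Python, from plant import state, grab_frame, close_job, tip_reach gives the robot as it stands.
- The arm moves only by the tool apply_moves, never from a script. Its argument "steps" is a list of rows, each a list of 3 entries, a list of its own where there are three numbers: the shift along the tool's x, y, z in cm, then the turn, a rotation vector about the tool's x, y, z in rad, then the finger opening in cm, from 0 to 8.54. In form: [[[dx, dy, dz], [rx, ry, rz], grip], ...]. A call has 1 to 20 rows; each row shifts and turns the pose as measured when the row begins, along the tool's axes as they then stand; what a row does not reach is not made up. A row lasts 1/10 s, in which the tool goes at most 50 mm and 8.59 degrees, less where a joint would pass 70% of its speed; a pose out of reach is approached as far as the arm can. A call with a gripper value outside its range is refused whole. The fingers move at their own pace and stop on an object; "grip_force" is the grip in N (left out, the last holds). Time passes only in rows, so rows that do not move let the fingers close. It gives the time, the measured TCP pose, the force and the opening at its end, in the units of the state.
- state(): the state, without advancing time (a new reading comes with each control period).
- grab_frame(name): name is "scene" or "top" or "wrist"; returns a dict with "pixels" (400x640x3 uint8, red, green, blue), "mtx" (3x3 intrinsics, pixels), "camera_from_world" (4x4, takes a point from world to camera coordinates); the wrist camera has in their place "tool_from_camera" (4x4, takes a point from camera to tool coordinates, whose origin is the TCP and whose axes are the flange's). Camera axes: x right, y up, looking along -z (the intrinsics and any distortion apply to the point x, -y, -z); pixel columns grow to the right and rows downward; lengths in m; the calibration is good to about 2 mm. A picture is of the moment at which its call begins: read the wrist's pose just before it. There is no depth.
- close_job(): hands the job in, once; it reports no verdict.
The state is a dict: "time": time; "qpos": joint angles; "qd": joint speeds; "joint_torque": joint torques, N m; "position": TCP position; "eef_rot": TCP orientation; "contact_force": force on the tool from outside, world axes, zero at the start; "wrist_torque": the same for the moment, N m; "width": finger opening in m.
Only numpy, scipy, OpenCV 4.12 (cv2) and the standard library are available. Lean on these libraries where they do the work, as an engineer would, in place of code of your own. Each camera call takes 0.05 s, during which the arm holds its last target. There are 200 camera calls.

## Task

Take the hanger with the blue glazed tiles by its blue grip tab, lower it astride the upper part of the sloped drying rail, uphill of the yellow band, and let go only once it rests on the bar, so that it slides down by itself to the red stop and stays hanging there. Do not help it down the rail, and leave the green and the rust-brown hangers standing where they are.

Things in the scene. Friction and masses are not known exactly. Their poses are not given: they have to be found in the camera images.
- blue: BLUE tiles and tab: loose inverted-U hanger, 0.22 kg, 50 mm long (x), 69 wide (y), 128 high, standing on its legs: white slippery nylon roof (two plates sloping 40 degrees, ridge along x), two aluminium legs 47 mm apart inside with a tile 56 x 48 mm on each, an upright grip tab on top, 36 mm along x, 14 thick along y, free from 90 to 128 mm height. Origin: centre of its underside; z up; both ends alike.
- blue_grip (a point): Point in the middle of the blue hanger's grip tab, 111 mm above its underside: pinch the tab here from above, fingers closing along the hanger's y.
- blue_seat (a point): Point inside the blue hanger, 71.3 mm above its underside, under the middle of the saddle: it lies on the axis of the rail's bar when the hanger is seated. It is 39.7 mm below blue_grip.
- green: Bystander hanger with green tiles and tab; same shape and frame as the blue one.
- rust: Bystander hanger with rust-brown tiles and tab; same shape and frame as the blue one.
- rail_bar: The rail's sloped round steel bar, 16 mm in diameter, on a fixed stand (plywood foot 360 x 100 x 12 mm). Origin: on the bar's axis at the uphill face of the red stop disc (56 mm in diameter), 115 mm above the table. x runs uphill along the bar (slope 10 degrees), y level across it. The upper end is at x = 280 mm, on a thin post (14 mm square) that fits between a hanger's legs.
- rail_band (a point): Middle of the yellow band, 12 mm wide, on the bar's axis 120 mm uphill of the stop. Lower the hanger with its ridge along the bar, either way round; up to 15 mm off sideways and 10 degrees off in tilt or yaw the saddle centres itself. Let go, it slides to the stop in about a second, the tab leaving freely between fingers that close across the bar; blue_seat is then 25 mm from the stop.
Things that resemble listed ones, but are neither listed nor needed, are in the scene too. Leave any orange look-alike of the blue alone.

How it is judged:
On the way:
1. the blue hanger sits astride the bar uphill of the yellow band, let go (x of blue_seat in the frame of rail_bar between 0.118 and 0.275 m and y of blue_seat in the frame of rail_bar between -0.012 and 0.012 m and z of blue_seat in the frame of rail_bar between -0.012 and 0.012 m and contact force between the fingers and blue below 0.05 N), for 0.04 s.
At the end, for the whole second after the job is handed in: The blue hanger hangs at rest astride the bar against the red stop (seat point within 10 mm of the bar axis and 15 to 40 mm from the stop face, ridge within 10 degrees of the bar, upright within 28 degrees), and the green and rust-brown hangers are within 30 mm of where they stood (x of blue_seat in the frame of rail_bar between 0.015 and 0.04 m and y of blue_seat in the frame of rail_bar between -0.01 and 0.01 m and z of blue_seat in the frame of rail_bar between -0.01 and 0.01 m and angle between the x axis of blue and the x axis of rail_bar, either way round below 0.18 rad and linear speed of blue below 0.03 m/s and angle between blue's own z axis and vertical below 0.5 rad and distance of each of green, rust from where it was at the start of the episode below 0.03 m); the robot touches nothing.
It fails at once if the blue hanger is held or pushed by the robot on the lower part of the rail (seat point less than 100 mm from the stop) (x of blue_seat in the frame of rail_bar between 0 and 0.1 m and y of blue_seat in the frame of rail_bar between -0.015 and 0.015 m and z of blue_seat in the frame of rail_bar between -0.015 and 0.015 m and contact force between the arm and blue above 0.5 N).
It fails at once if the blue hanger is held or pushed by the fingers on the lower part of the rail (x of blue_seat in the frame of rail_bar between 0 and 0.1 m and y of blue_seat in the frame of rail_bar between -0.015 and 0.015 m and z of blue_seat in the frame of rail_bar between -0.015 and 0.015 m and contact force between the fingers and blue above 0.5 N).
It fails at once if the blue hanger is dropped from more than 20 mm above the bar (x of blue_seat in the frame of rail_bar between 0 and 0.3 m and y of blue_seat in the frame of rail_bar between -0.04 and 0.04 m and z of blue_seat in the frame of rail_bar between 0.02 and 0.2 m and contact force between the fingers and blue below 0.05 N).
It fails at once if the green or the rust-brown hanger is moved more than 30 mm or tipped over (distance of any of green, rust from where it was at the start of the episode above 0.03 m or angle between any of green, rust's own z axis and vertical above 0.5 rad).
It also fails if it takes over 38 s, if anything falls off the work surface, if the arm or the gripper's body presses on something with over 40 N, if the wrist force passes 120 N, or if a joint passes its speed limit or range.

## Working session

There is one attempt and no reset: what is moved stays moved. The work goes in short steps, Python scripts to look and compute and a tool call to move; the robot and the scene stay as the last step left them, time stands still between calls to the robot, and variables do not carry over. Pictures are saved under pics/ and viewed, about 8 in all and at most 12, crops included, and the job is handed in when it is done.

Besides the shell and the picture viewer there is one more tool, called after ">>>" as name(argument=value, ...) on one line, values as JSON. apply_moves: Moves the arm, as the interface text tells. Its arguments: {"type":"object","properties":{"steps":{"type":"array","items":{"type":"array"}},"grip_force":{"type":"number"}},"required":["steps"]}

```bash
mkdir -p pics
cat > h.py <<'E'
import numpy as np, cv2
from plant import state, grab_frame, close_job, tip_reach
from scipy.spatial.transform import Rotation as R
def grab(n,f):
    s=state(); g=grab_frame(n); cv2.imwrite('pics/'+f,g['pixels'][:,:,::-1])
    if n=='wrist':
        T=np.eye(4);T[:3,:3]=R.from_quat(s['eef_rot']).as_matrix();T[:3,3]=s['position']
        g['W']=T@g['tool_from_camera']
    else: g['W']=np.linalg.inv(g['camera_from_world'])
    np.savez('pics/'+f+'.npz',K=g['mtx'],W=g['W'],p=g['pixels']); return g
def load(f): return np.load('pics/'+f+'.npz')
def ray(g,uv):
    d=np.linalg.inv(g['K'])@[uv[0],uv[1],1]; d=np.array([d[0],-d[1],-d[2]])
    return g['W'][:3,3], g['W'][:3,:3]@d
def at_z(g,uv,z):
    o,d=ray(g,uv); return o+d*(z-o[2])/d[2]
def proj(g,P):
    c=np.linalg.inv(g['W'])@np.append(P,1); u=g['K']@[c[0],-c[1],-c[2]]; return u[:2]/u[2]
def tri(gs,uvs):
    A=np.zeros((3,3));b=np.zeros(3)
    for g,uv in zip(gs,uvs):
        o,d=ray(g,uv);d=d/np.linalg.norm(d);M=np.eye(3)-np.outer(d,d);A+=M;b+=M@o
    return np.linalg.solve(A,b)
E
python3 - <<'E'
from h import *
print(state(),tip_reach)
for n in('scene','top'):
    g=grab(n,n+'0.png');print(n,g['mtx'],g['W'].round(3),[k for k in g])
E
```

```text
{'time': 0.0, 'qpos': array([-1.30063586e+00,  4.91559680e-01,  1.55949008e+00, -1.05885750e-06,
        1.09169273e+00, -1.05584221e-01]), 'qd': array([-0.00014626, -0.00010596, -0.00219464, -0.00129731, -0.00074919,
       -0.00177548]), 'joint_torque': array([ 4.38121260e-04, -6.18447948e+01, -2.61596203e+01, -1.02866218e-04,
        4.07171203e-03,  1.90097005e-06]), 'position': array([ 0.22932493, -0.5811734 ,  0.25271366]), 'eef_rot': array([ 9.82403631e-01,  1.86769309e-01, -4.77236048e-05, -5.72933589e-04]), 'contact_force': array([0.31751016, 0.13984174, 0.81954378]), 'wrist_torque': array([ 0.01175529, -0.01433031, -0.01031057]), 'width': 0.08575126975638735} 0.022
scene [[415.33218981   0.         316.6000842 ]
 [  0.         415.33218981 198.19981253]
 [  0.           0.           1.        ]] [[ 0.544 -0.666  0.51   0.974]
 [ 0.839  0.434 -0.329 -0.248]
 [-0.002  0.607  0.795  0.752]
 [ 0.     0.     0.     1.   ]] ['pixels', 'mtx', 'camera_from_world', 'W']
top [[480.26967857   0.         323.02684949]
 [  0.         480.26967857 205.04367494]
 [  0.           0.           1.        ]] [[ 0.102  0.971 -0.214  0.371]
 [-0.995  0.101 -0.017  0.02 ]
 [ 0.005  0.215  0.977  1.019]
 [ 0.     0.     0.     1.   ]] ['pixels', 'mtx', 'camera_from_world', 'W']
```

View pics/scene0.png

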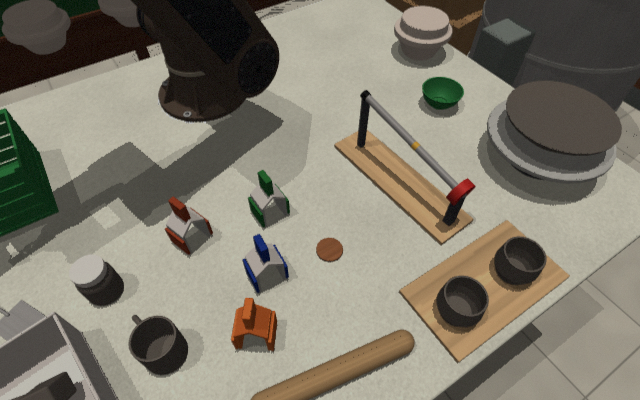

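View pics/top0.png

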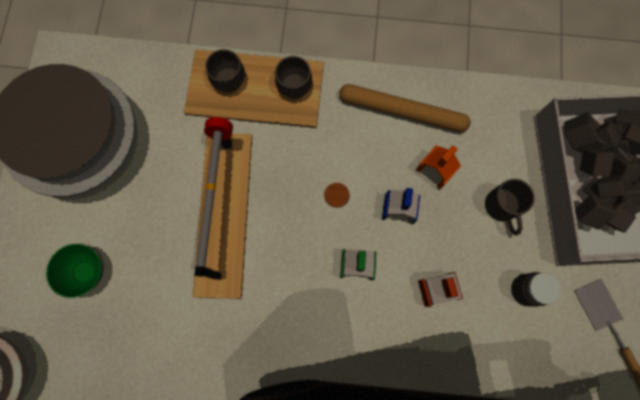

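The scene view has the blue hanger at about (265,262) and the rail running from (368,97) to the red stop at (460,190). In the top view the blue is at (402,203) and the rail runs from (207,270) up to the stop at (218,128). I'll zoom in for exact pixels.

Run:
```python
from h import *
s=cv2.imread('pics/scene0.png');t=cv2.imread('pics/top0.png')
def c(im,x,y,w,h,k):return cv2.resize(im[y:y+h,x:x+w],None,fx=k,fy=k,interpolation=cv2.INTER_CUBIC)
a=np.hstack([c(s,235,225,66,75,6),c(t,370,175,66,75,6)])[:, :792]
# rail
b=np.hstack([c(s,350,85,132,148,3)[:,:],c(t,165,108,132,148,3)[:,:]])[:150*3]
im=np.vstack([cv2.resize(a,(528,300)),cv2.resize(b,(528,296))])
cv2.imwrite('pics/crop1.png',cv2.resize(im,(528,596)))
a2=np.hstack([c(s,235,230,64,64,6),c(t,370,175,64,64,6)]);cv2.imwrite('pics/crop1.png',a2)
b2=np.hstack([c(s,350,85,130,145,3),c(t,165,135-27,130,200,3)[:435]]);cv2.imwrite('pics/crop2.png',b2);print(a2.shape,b2.shape)
for n in('scene0.png','top0.png'):
    g=load(n);hsv=cv2.cvtColor(g['p'],cv2.COLOR_RGB2HSV)
    for nm,lo,hi in(('blue',(108,120,40),(130,255,255)),('yel',(18,130,120),(32,255,255)),('red',(174,150,60),(180,255,255)),('red0',(0,180,80),(4,255,255))):
        N,l,st,ce=cv2.connectedComponentsWithStats(cv2.inRange(hsv,lo,hi))
        print(n,nm,[(st[i].tolist(),ce[i].round(1).tolist()) for i in range(1,N) if st[i][4]>8][:8])
```

```text
(384, 768, 3) (435, 780, 3)
scene0.png blue [([254, 234, 16, 28, 238], [261.4, 248.0]), ([275, 247, 13, 31, 51], [283.6, 264.7]), ([243, 259, 16, 33, 138], [250.8, 274.9])]
scene0.png yel [([412, 142, 8, 7, 33], [415.2, 144.6])]
scene0.png red []
scene0.png red0 [([449, 179, 26, 22, 256], [460.7, 189.3])]
top0.png blue [([404, 189, 8, 18, 112], [407.6, 197.3]), ([384, 192, 5, 24, 68], [386.0, 203.9])]
top0.png yel [([190, 76, 14, 8, 62], [196.1, 80.5]), ([243, 84, 33, 13, 230], [258.9, 90.2]), ([310, 91, 10, 9, 69], [315.0, 95.1]), ([237, 135, 7, 4, 15], [240.0, 136.1]), ([230, 151, 12, 61, 305], [235.4, 179.4]), ([207, 184, 6, 5, 25], [209.8, 185.9]), ([194, 277, 11, 20, 105], [198.7, 287.3]), ([215, 281, 9, 17, 61], [219.8, 290.2])]
top0.png red []
top0.png red0 [([206, 117, 25, 11, 190], [217.6, 122.2])]
```

View pics/crop1.png

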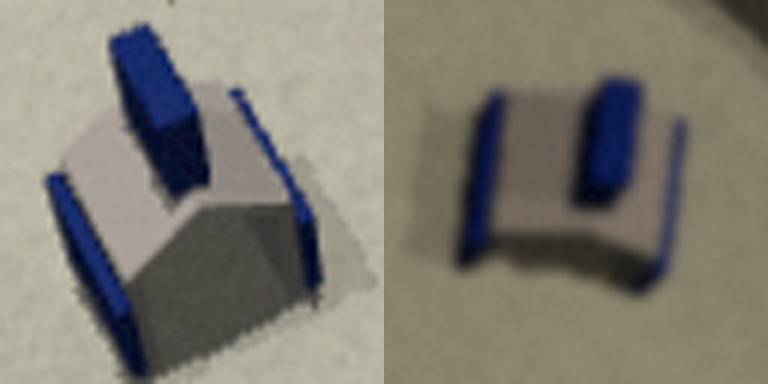

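View pics/crop2.png

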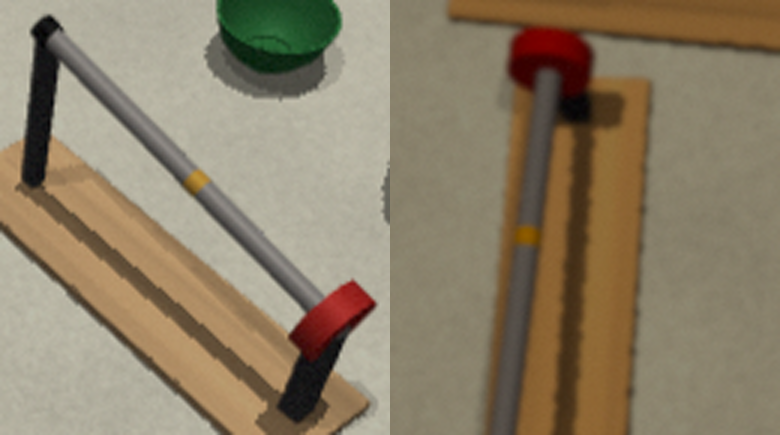

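Run:
```python
from h import *
s=load('scene0.png');t=load('top0.png')
S=lambda x,y:(235+x/6-.4,230+y/6-.4); T=lambda x,y:(370+(x-384)/6-.4,175+y/6-.4)
s10=np.sin(np.radians(10))
b1=at_z(s,(415.3,145),.115+.12*s10); b2=at_z(t,(210.3,186.3),.115+.12*s10)
print('band',b1,b2,tri([s,t],[(415.3,145),(210.3,186.3)]))
print('up',at_z(s,(366,95.5),.115+.275*s10),at_z(t,(207,271),.115+.275*s10),tri([s,t],[(366,95.5),(207,271)]))
print('low',at_z(s,(456.3,184.6),.117),at_z(t,(217.5,132),.117))
q=[at_z(s,S(*p),.128) for p in((110,40),(150,25),(198,110),(160,128))];print(np.array(q),np.mean(q,0))
e=q[2]+q[3]-q[0]-q[1];print('yaw',np.degrees(np.arctan2(e[1],e[0])))
# top view near edges of tiles (bottom z~?): direction of left tile upper edge
q=[at_z(t,T(*p),.128) for p in((603,77),(642,80))];print('tab far top edge',q)
st=state();print(R.from_quat(st['eef_rot']).as_matrix().round(3))
```

```text
band [0.57397363 0.25366632 0.13583778] [0.57856405 0.25116619 0.13583778] [0.57729322 0.24971429 0.14088542]
up [0.41679595 0.24191561 0.16275325] [0.41847305 0.22636989 0.16275325] [0.42120499 0.23027546 0.1691948 ]
low [0.68863098 0.26429364 0.117     ] [0.6947218  0.25884038 0.117     ]
[[ 0.58340926 -0.1299196   0.128     ]
 [ 0.58522072 -0.11756017  0.128     ]
 [ 0.61842522 -0.11968311  0.128     ]
 [ 0.61770662 -0.13172832  0.128     ]] [ 0.60119045 -0.1247228   0.128     ]
yaw -3.333443979461622
tab far top edge [array([ 0.61690928, -0.11985192,  0.128     ]), array([ 0.61720962, -0.13231473,  0.128     ])]
[[ 0.93   0.367 -0.   ]
 [ 0.367 -0.93   0.001]
 [ 0.    -0.001 -1.   ]]
```

>>> apply_moves(steps=[[[0,0,0],[0,0,0.145],8.5],[[0,0,0],[0,0,0.145],8.5],[[0,0,0],[0,0,0.145],8.5],[[2.7,-3.65,0],[0,0,0],8.5],[[2.7,-3.65,0],[0,0,0],8.5],[[2.7,-3.65,0],[0,0,0],8.5],[[2.7,-3.65,0],[0,0,0],8.5],[[2.7,-3.65,0],[0,0,0],8.5],[[2.7,-3.65,0],[0,0,0],8.5],[[2.7,-3.65,0],[0,0,0],8.5],[[2.7,-3.65,0],[0,0,0],8.5],[[2.7,-3.65,0],[0,0,0],8.5],[[2.7,-3.65,0],[0,0,0],8.5],[[2.7,-3.65,0],[0,0,0],8.5],[[2.7,-3.65,0],[0,0,0],8.5],[[2.7,-3.65,0],[0,0,0],8.5],[[0,0,0],[0,0,0],8.5]])

```text
time: 1.8
position: [0.6287, -0.117, 0.2483]
eef_rot: [0.999, -0.041, -0.003, -0.004]
contact_force: [-0.0, -0.6, 0.1]
width: 0.0847
```

Run:
```python
from h import *
g=grab('wrist','w1.png');print(g['tool_from_camera'].round(3),g['mtx'])
st=state();print(st['position'],R.from_quat(st['eef_rot']).as_matrix().round(3))
```

```text
[[-0.     0.963  0.271  0.068]
 [ 1.     0.     0.    -0.001]
 [ 0.     0.271 -0.963 -0.121]
 [ 0.     0.     0.     1.   ]] [[281.75638863   0.         321.67094252]
 [  0.         281.75638863 199.23823719]
 [  0.           0.           1.        ]]
[ 0.62737705 -0.11857767  0.24809838] [[ 0.997 -0.082 -0.006]
 [-0.082 -0.997  0.007]
 [-0.007 -0.007 -1.   ]]
```

View pics/w1.png

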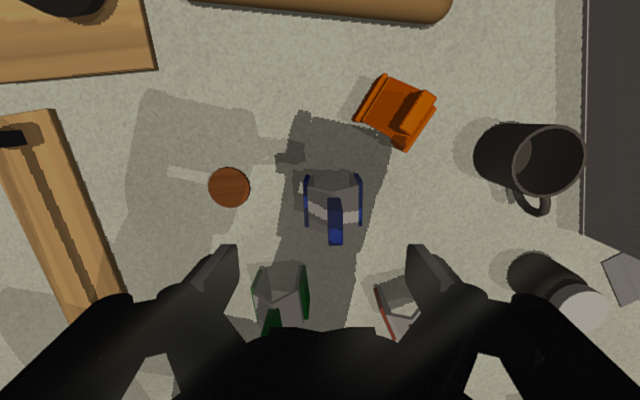

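Run:
```python
from h import *
g=load('w1.png');hsv=cv2.cvtColor(g['p'],cv2.COLOR_RGB2HSV);m=cv2.inRange(hsv,(108,110,25),(130,255,255))
for r in range(192,250,3):
    x=np.where(m[r,320:350])[0]+320; print(r,(x.min(),x.max(),g['p'][r,x.mean().astype(int)].tolist()) if len(x) else None)
for uv in((335.5,245),(335,198)):print(at_z(g,uv,.128))
for f in('scene0.png','top0.png'):print(proj(load(f),[.601,-.125,.128]))
print(proj(g,[.601,-.125,.128]))
```

```text
192 None
195 None
198 None
201 None
204 None
207 None
210 (np.int64(331), np.int64(341), [30, 32, 53])
213 (np.int64(329), np.int64(341), [32, 37, 62])
216 (np.int64(329), np.int64(341), [32, 37, 60])
219 (np.int64(329), np.int64(341), [32, 36, 60])
222 (np.int64(329), np.int64(341), [31, 35, 59])
225 (np.int64(330), np.int64(341), [34, 38, 62])
228 (np.int64(329), np.int64(341), [33, 40, 73])
231 (np.int64(328), np.int64(342), [36, 50, 103])
234 (np.int64(329), np.int64(342), [37, 49, 103])
237 (np.int64(329), np.int64(342), [35, 48, 102])
240 (np.int64(329), np.int64(342), [33, 46, 102])
243 (np.int64(329), np.int64(342), [26, 31, 59])
246 None
249 None
[ 0.58274987 -0.12447044  0.128     ]
[ 0.62832643 -0.12714611  0.128     ]
[260.11572741 242.12904363]
[408.24934926 195.73387881]
[334.7156093 226.7750562]
```

>>> apply_moves(steps=[[[-1.3,0.45,0],[0,0,0],8.5],[[-1.3,0.45,0],[0,0,0],8.5],[[0,0,0],[0,0,0],8.5],[[0,0,2.5],[0,0,0],8.5],[[0,0,2.5],[0,0,0],8.5],[[0,0,2.5],[0,0,0],8.5],[[0,0,0],[0,0,0],8.5]])

```text
time: 2.55
position: [0.5979, -0.1295, 0.1711]
eef_rot: [0.999, -0.043, -0.003, -0.003]
contact_force: [-0.7, 0.3, 0.8]
width: 0.0851
```

Run:
```python
from h import *
st=state();print(st['position'],R.from_quat(st['eef_rot']).as_matrix().round(3))
```

```text
[ 0.59786866 -0.1295066   0.17112779] [[ 0.996 -0.087 -0.006]
 [-0.087 -0.996  0.006]
 [-0.007 -0.006 -1.   ]]
```

>>> apply_moves(steps=[[[0.3,-0.45,0],[-0.005,0.006,0],8.5],[[0,0,2.0],[0,0,0],8.5],[[0,0,2.0],[0,0,0],8.5],[[0,0,1.5],[0,0,0],8.5],[[0,0,0],[0,0,0],8.5],[[0,0,0],[0,0,0],8.5]])

```text
time: 3.15
position: [0.6059, -0.1267, 0.1224]
eef_rot: [0.999, -0.044, 0.005, 0.002]
contact_force: [0.9, 0.2, 0.1]
width: 0.0852
```

Run:
```python
from h import *
g=grab('wrist','w2.png')
cv2.imwrite('pics/w2.png',g['pixels'][:,:,::-1])
st=state();print(st['position'],R.from_quat(st['eef_rot']).as_matrix().round(3))
```

```text
[ 0.60590781 -0.12665321  0.12249531] [[ 0.996 -0.089  0.011]
 [-0.089 -0.996 -0.004]
 [ 0.011  0.003 -1.   ]]
```

View pics/w2.png

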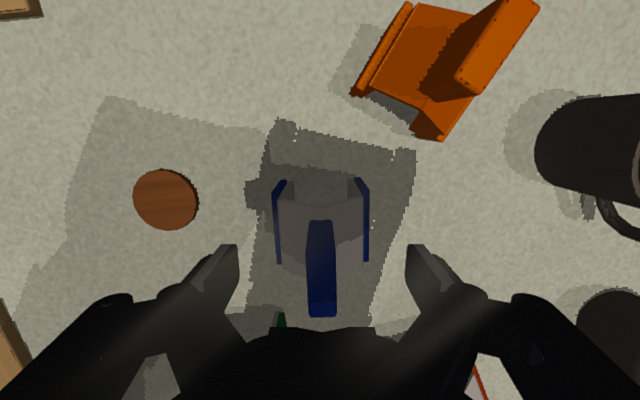

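The tab at (321, 220–315) is centred between the fingertips (238 and 405) and parallel to them. The next step is the last few mm down, then closing.

>>> apply_moves(steps=[[[-0.4,0,0.6],[0,-0.004,0],8.5],[[0,0,0],[0,0,0],8.5],[[0,0,0],[0,0,0],0.8],[[0,0,0],[0,0,0],0.8],[[0,0,0],[0,0,0],0.8],[[0,0,0],[0,0,0],0.8],[[0,0,0],[0,0,0],0.8],[[0,0,0],[0,0,0],0.8],[[0,0,0],[0,0,0],0.8],[[0,0,0],[0,0,0],0.8]], grip_force=50)

```text
time: 4.2
position: [0.6028, -0.1266, 0.1192]
eef_rot: [0.999, -0.044, 0.005, 0.002]
contact_force: [0.4, -0.1, 0.8]
width: 0.0127
```

Run:
```python
from h import *
st=state();print(st['position'],st['contact_force'],st['width'],R.from_quat(st['eef_rot']).as_matrix().round(3))
```

```text
[ 0.60277386 -0.1266236   0.11924442] [ 0.4171312  -0.13631769  0.77199091] 0.012729969339546546 [[ 0.996 -0.089  0.011]
 [-0.089 -0.996 -0.005]
 [ 0.011  0.004 -1.   ]]
```

>>> apply_moves(steps=[[[0,0,-2],[0,0,0],0.8],[[0,0,-4],[0,0,0],0.8],[[0,0,-4],[0,0,0],0.8],[[0,0,-4],[0,0,0],0.8],[[0,0,-4],[0,0,0],0.8],[[0,0,-4],[0,0,0],0.8],[[0,0,-2],[0,0,-0.09],0.8],[[0,0,0],[0,0,-0.09],0.8],[[-0.5,-3,0],[0,0,0],0.8],[[-0.5,-3,0],[0,0,0],0.8],[[-0.5,-3,0],[0,0,0],0.8],[[-0.5,-3,0],[0,0,0],0.8],[[-0.5,-3,0],[0,0,0],0.8],[[-0.5,-3,0],[0,0,0],0.8],[[-0.5,-3,0],[0,0,0],0.8],[[-0.5,-3,0],[0,0,0],0.8],[[0,0,0],[0,0,0],0.8],[[0,0,0],[0,0,0],0.8]])

```text
time: 6.0
position: [0.531, 0.118, 0.3618]
eef_rot: [0.999, 0.049, -0.002, 0.001]
contact_force: [1.4, -0.5, -2.4]
width: 0.0135
```

Run:
```python
from h import *
g=grab('wrist','w3.png');t=grab('top','t3.png')
st=state();print(st['position'],R.from_quat(st['eef_rot']).as_matrix().round(3),st['width'],st['contact_force'])
```

```text
[0.53127062 0.11728308 0.36183171] [[ 0.995  0.096 -0.004]
 [ 0.096 -0.995 -0.002]
 [-0.004  0.001 -1.   ]] 0.012953401992236404 [ 0.40420764 -0.08433862 -2.89278429]
```

View pics/w3.png

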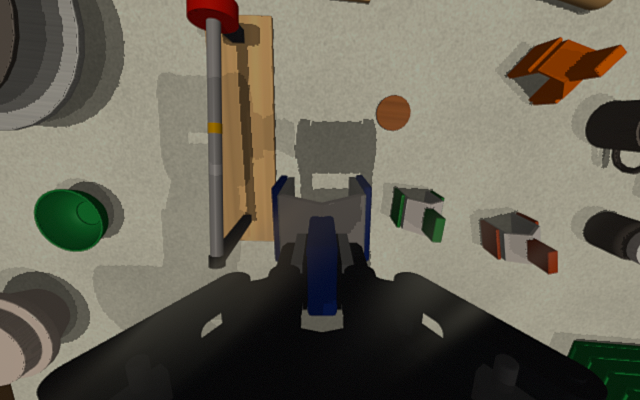

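The hanger is held squarely. The rail shows clearly with the band at (214.5,127.5), the upper end at (216.5,256) and the bar beside the stop at (213,32).

Run:
```python
from h import *
g=load('w3.png');s=load('scene0.png');t=load('top0.png')
z=lambda x:.115+x*np.sin(np.radians(10))
m=[np.array(at_z(g,uv,z(x))) for uv,x in(((213,31),.01),((214.5,127.5),.12),((216.5,257),.275))]
print(np.array(m))
print('tri band',tri([g,s,t],[(214.5,127.5),(415.3,145),(210.3,186.3)]))
d=m[0]-m[2];print('yaw',np.degrees(np.arctan2(d[1],d[0])))
# cols of bar centre per row -> precise line
hsv=cv2.cvtColor(g['p'],cv2.COLOR_RGB2HSV)
for r in(60,100,127,200,240):
    print(r,g['p'][r,204:228].sum(1).tolist())
```

```text
[[0.68391142 0.25947862 0.11673648]
 [0.57678185 0.25161258 0.13583778]
 [0.4203745  0.2404975  0.16275325]]
tri band [0.57722348 0.24974853 0.14087053]
yaw 4.119586497380421
60 [480, 476, 367, 281, 294, 312, 316, 318, 331, 325, 309, 299, 279, 260, 235, 194, 153, 268, 360, 365, 355, 349, 352, 359]
100 [404, 402, 408, 300, 256, 270, 277, 275, 285, 296, 282, 258, 245, 231, 210, 184, 143, 170, 314, 332, 324, 315, 309, 302]
127 [391, 399, 405, 319, 239, 229, 239, 246, 253, 257, 250, 236, 224, 213, 197, 180, 152, 120, 231, 324, 336, 329, 323, 318]
200 [388, 388, 390, 394, 385, 274, 254, 270, 276, 288, 312, 314, 277, 256, 238, 219, 197, 159, 139, 317, 345, 338, 330, 327]
240 [398, 399, 388, 388, 398, 368, 265, 260, 270, 279, 296, 326, 302, 270, 251, 231, 218, 191, 160, 105, 75, 70, 76, 72]
```

>>> apply_moves(steps=[[[-0.05,-2.6,0],[0,0,0.012],0.8],[[-0.05,-2.6,0],[0,0,0.012],0.8],[[-0.05,-2.6,0],[0,0,0],0.8],[[-0.05,-2.6,0],[0,0,0],0.8],[[-0.05,-2.3,0],[0,0,0],0.8],[[0,0,0],[0,-0.085,0],0.8],[[0,0,0],[0,-0.085,0],0.8],[[0,0,0],[0,0,0],0.8],[[0,0,0],[0,0,0],0.8]])

```text
time: 7.0
position: [0.5227, 0.2404, 0.36]
eef_rot: [0.996, 0.029, -0.089, 0.004]
contact_force: [0.8, -1.0, -2.9]
width: 0.0135
```

```bash
cat > chk.py <<'E'
from h import *
st=state();p=st['position'];M=R.from_quat(st['eef_rot']).as_matrix()
y=np.radians(4.1);a=np.radians(10)
X=np.array([-np.cos(a)*np.cos(y),-np.cos(a)*np.sin(y),np.sin(a)]);Y=np.cross([0,0,1],X);Y/=np.linalg.norm(Y);Z=np.cross(X,Y)
o=np.array([.5769,.2512,.1358])-.12*X
seat=p+.048*M[:,2];B=np.array([X,Y,Z])
print(st['time'],p,M.round(3),st['contact_force'],st['width']);print('seat in rail mm',1e3*(B@(seat-o)))
print('tool x in rail',B@M[:,0],'tool z',B@M[:,2])
w=np.array([.19*1,0,0]);d=o+.19*X-seat;print('move to seat(.19) in tool axes cm',100*M.T@d)
E
python3 chk.py
```

```text
7.0 [0.52272617 0.24042411 0.35998956] [[ 0.982  0.059 -0.177]
 [ 0.057 -0.998 -0.014]
 [-0.178  0.003 -0.984]] [ 0.7760294  -1.00758878 -2.87222493] 0.013504670806845696
seat in rail mm [213.10505993   6.91416451 163.26715554]
tool x in rail [-0.999905    0.01312932 -0.00419598] tool z [ 4.20705213e-03  8.15542468e-04 -9.99990818e-01]
move to seat(.19) in tool axes cm [ 2.3697153  -0.73589949 16.31628134]
```

>>> apply_moves(steps=[[[1.2,-0.35,0],[0,0,0],0.8],[[1.1,-0.35,0],[0,0,0],0.8],[[0,0,0],[0,0,0],0.8],[[0,0,2],[0,0,0],0.8],[[0,0,2],[0,0,0],0.8],[[0,0,0],[0,0,0],0.8]])

```text
time: 7.6
position: [0.5408, 0.2478, 0.3157]
eef_rot: [0.996, 0.028, -0.085, 0.004]
contact_force: [-0.2, -0.3, -2.2]
width: 0.013
```

```bash
python3 chk.py; python3 -c "
from h import *
g=grab('wrist','w4.png')"
```

```text
7.6 [0.54081301 0.24783723 0.31571912] [[ 0.984  0.057 -0.17 ]
 [ 0.056 -0.998 -0.012]
 [-0.17   0.003 -0.985]] [-0.17647373 -0.2959742  -2.20996349] 0.013044826239686606
seat in rail mm [186.7611762    0.7884503  122.89387984]
tool x in rail [-0.99988317  0.01488779  0.00346301] tool z [-3.45891903e-03  3.00197572e-04 -9.99993973e-01]
move to seat(.19) in tool axes cm [-0.36757658 -0.07707005 12.28816996]
```

View pics/w4.png

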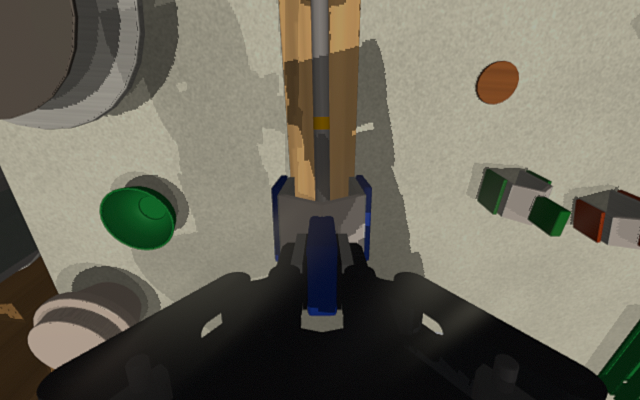

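The bar at column 321 runs straight into the middle of the saddle (322), with the band at row 124 ahead of it. Alignment is good, so I'll lower it.

>>> apply_moves(steps=[[[0,0,2],[0,0,0],0.8],[[0,0,2],[0,0,0],0.8],[[0,0,2],[0,0,0],0.8],[[0,0,2],[0,0,0],0.8],[[0,0,2],[0,0,0],0.8],[[0,0,0.5],[0,0,0],0.8],[[0,0,0],[0,0,0],0.8],[[0,0,0],[0,0,0],0.8]])

```text
time: 8.45
position: [0.5288, 0.2484, 0.2206]
eef_rot: [0.997, 0.029, -0.077, 0.002]
contact_force: [0.5, -0.6, -1.9]
width: 0.013
```

```bash
python3 chk.py
```

```text
8.45 [0.52882169 0.24840543 0.22056281] [[ 0.987  0.057 -0.152]
 [ 0.057 -0.998 -0.007]
 [-0.153 -0.001 -0.988]] [ 0.53972724 -0.57283056 -1.94806219] 0.0129990212990746
seat in rail mm [181.11643848  -0.81983406  27.12429958]
tool x in rail [-0.99967568  0.01392401  0.0213229 ] tool z [-0.02137407 -0.00353695 -0.99976529]
move to seat(.19) in tool axes cm [-0.94476336  0.10467239  2.69251557]
```

>>> apply_moves(steps=[[[0,0,1],[0,-0.01,0],0.8],[[0,0,0.8],[0,-0.01,0],0.8],[[0,0,0.4],[0,0,0],0.8],[[0,0,0],[0,0,0],0.8],[[0,0,0],[0,0,0],0.8]])

```text
time: 8.95
position: [0.5262, 0.2485, 0.1992]
eef_rot: [0.996, 0.029, -0.086, 0.001]
contact_force: [-0.2, 0.2, -2.3]
width: 0.0133
```

```bash
python3 chk.py
```

```text
8.95 [0.52617025 0.24851485 0.19920048] [[ 0.984  0.057 -0.171]
 [ 0.057 -0.998 -0.008]
 [-0.171 -0.002 -0.985]] [-0.20618953  0.20536972 -2.28967675] 0.013272704999570896
seat in rail mm [180.88481629  -1.17446316   5.6181079 ]
tool x in rail [-0.99990115  0.01374713  0.00295222] tool z [-0.00301711 -0.00470198 -0.99998439]
move to seat(.19) in tool axes cm [-0.9114723   0.1326165   0.55849964]
```

>>> apply_moves(steps=[[[0,0,0.3],[0,0,0],0.8],[[0,0,0],[0,0,0],0.8],[[0,0,0],[0,0,0],0.8]])

```text
time: 9.25
position: [0.5258, 0.2485, 0.1963]
eef_rot: [0.996, 0.029, -0.085, 0.001]
contact_force: [0.1, -0.4, -1.8]
width: 0.0135
```

>>> apply_moves(steps=[[[0,0,0.3],[0,0,0],0.8],[[0,0,0],[0,0,0],0.8],[[0,0,0],[0,0,0],0.8]])

```text
time: 9.55
position: [0.5263, 0.2473, 0.1947]
eef_rot: [0.996, 0.029, -0.084, 0.002]
contact_force: [0.5, 0.3, -2.2]
width: 0.0131
```

```bash
python3 chk.py
```

```text
9.55 [0.52628185 0.24732414 0.19474003] [[ 0.984  0.058 -0.167]
 [ 0.057 -0.998 -0.009]
 [-0.167 -0.    -0.986]] [ 0.54282329  0.30340781 -2.24327064] 0.013065245088653293
seat in rail mm [1.79897418e+02 1.18953007e-01 1.23053945e+00]
tool x in rail [-0.9998884   0.01326169  0.0068783 ] tool z [-0.00691422 -0.00266495 -0.99997255]
move to seat(.19) in tool axes cm [-1.0111496   0.00182381  0.11609712]
```

>>> apply_moves(steps=[[[0,0,0.2],[0,0,0],0.8],[[0,0,0],[0,0,0],0.8],[[0,0,0],[0,0,0],0.8]])

```text
time: 9.85
position: [0.5267, 0.2465, 0.1935]
eef_rot: [0.996, 0.029, -0.083, 0.003]
contact_force: [-0.3, -2.1, -1.3]
width: 0.0132
```

>>> apply_moves(steps=[[[0,0,0.2],[0,0,0],0.8],[[0,0,0],[0,0,0],0.8],[[0,0,0],[0,0,0],0.8]])

```text
time: 10.15
position: [0.5276, 0.2465, 0.1935]
eef_rot: [0.996, 0.03, -0.08, 0.003]
contact_force: [-0.5, -1.3, -1.3]
width: 0.0133
```

>>> apply_moves(steps=[[[0,0.1,0.3],[0,0,0],0.8],[[0,0,0],[0,0,0],0.8],[[0,0,0],[0,0,0],0.8]])

```text
time: 10.45
position: [0.5289, 0.2465, 0.1933]
eef_rot: [0.997, 0.03, -0.077, 0.001]
contact_force: [0.3, -1.2, -0.3]
width: 0.0132
```

```bash
python3 chk.py
```

```text
10.45 [0.52891266 0.24653965 0.19332538] [[ 0.986  0.059 -0.154]
 [ 0.059 -0.998 -0.007]
 [-0.154 -0.002 -0.988]] [ 0.34501165 -1.23415807 -0.3117496 ] 0.013177172633043167
seat in rail mm [176.48089029   1.02988523   0.29223816]
tool x in rail [-0.99972643  0.01172195  0.0202402 ] tool z [-0.02028724 -0.00390764 -0.99978656]
move to seat(.19) in tool axes cm [-1.35333985 -0.08712281  0.00219348]
```

>>> apply_moves(steps=[[[-0.1,0.1,0.4],[0,-0.015,0],0.8],[[0,0,0],[0,0,0],0.8]])

```text
time: 10.65
position: [0.5298, 0.2464, 0.1932]
eef_rot: [0.996, 0.03, -0.081, 0.0]
contact_force: [-0.0, -0.4, -2.8]
width: 0.0134
```

```bash
python3 chk.py; python3 -c "
from h import *
g=grab('scene','s5.png')
cv2.imwrite('pics/s5c.png',cv2.resize(g['pixels'][30:230,300:500,::-1],None,fx=3,fy=3))"
```

```text
10.65 [0.52977012 0.24640056 0.19318793] [[ 0.985  0.059 -0.161]
 [ 0.059 -0.998 -0.005]
 [-0.161 -0.005 -0.987]] [-0.01549721 -0.35661225 -2.80359778] 0.013394263887401411
seat in rail mm [175.9700406    1.09677301   0.29860616]
tool x in rail [-0.99985324  0.01114092  0.01301441] tool z [-0.01308937 -0.00668157 -0.99989201]
move to seat(.19) in tool axes cm [-1.40440056 -0.09395722  0.01222588]
```

View pics/s5c.png

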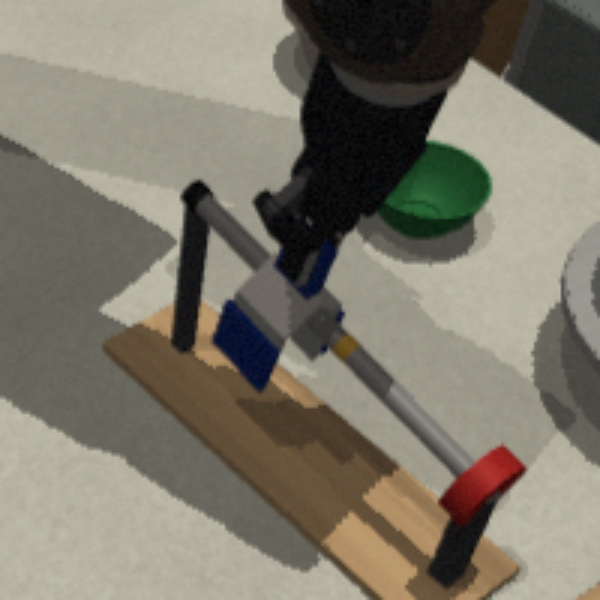

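The hanger is astride the bar at crop position (280,300), uphill of the band at (345,345). I'll press a bit more to confirm it's resting.

>>> apply_moves(steps=[[[-0.1,0,0.5],[0,0,0],0.8],[[0,0,0],[0,0,0],0.8]])

```text
time: 10.9
position: [0.5311, 0.2465, 0.193]
eef_rot: [0.997, 0.03, -0.075, -0.001]
contact_force: [0.0, 0.2, -2.8]
width: 0.0133
```

```bash
python3 chk.py
```

```text
10.9 [0.53114682 0.24654857 0.19300558] [[ 0.987  0.06  -0.15 ]
 [ 0.06  -0.998 -0.003]
 [-0.15  -0.006 -0.989]] [ 0.04913468  0.18914348 -2.84785725] 0.01326821688527947
seat in rail mm [174.0553132    0.98968614   0.36936372]
tool x in rail [-0.99966089  0.01046254  0.02384638] tool z [-0.02392945 -0.00788751 -0.99968253]
move to seat(.19) in tool axes cm [-1.59584423e+00 -8.22826451e-02 -4.49491928e-04]
```

It no longer goes down on command and the seat is on the bar axis, so it's resting. Releasing now.

>>> apply_moves(steps=[[[0,0,0],[0,0,0],6],[[0,0,0],[0,0,0],6],[[0,0,0],[0,0,0],6],[[0,0,0],[0,0,0],6],[[0,0,0],[0,0,0],6],[[0,0,0],[0,0,0],6],[[0,0,0],[0,0,0],6],[[0,0,0],[0,0,0],6],[[0,0,0],[0,0,0],6],[[0,0,0],[0,0,0],6],[[0,0,0],[0,0,0],6],[[0,0,0],[0,0,0],6],[[0,0,0],[0,0,0],6],[[0,0,0],[0,0,0],6],[[0,0,0],[0,0,0],6]])

```text
time: 12.4
position: [0.5293, 0.2467, 0.19]
eef_rot: [0.996, 0.03, -0.079, -0.0]
contact_force: [-0.0, 0.3, 0.2]
width: 0.0596
```

```bash
python3 chk.py; python3 -c "
from h import *
g=grab('scene','s6.png')
cv2.imwrite('pics/s6c.png',cv2.resize(g['pixels'][30:300,140:500,::-1],None,fx=2,fy=2))"
```

```text
12.4 [0.52928388 0.24673053 0.19001753] [[ 0.986  0.06  -0.157]
 [ 0.06  -0.998 -0.004]
 [-0.157 -0.006 -0.988]] [-0.01526688  0.2534446   0.16976037] 0.05960464755785625
seat in rail mm [175.68352171   0.7004963   -2.90065372]
tool x in rail [-0.99979909  0.01065754  0.01697663] tool z [-0.01705553 -0.00735627 -0.99982748]
move to seat(.19) in tool axes cm [-1.42718241 -0.05715343 -0.31391753]
```

View pics/s6c.png

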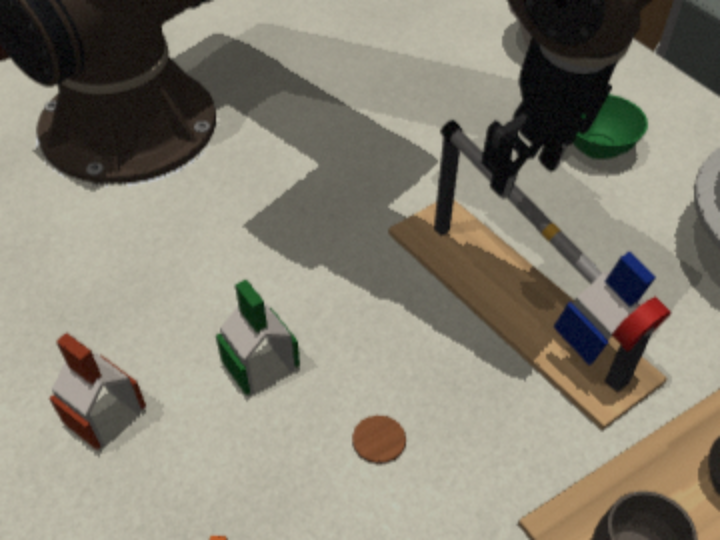

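It slid to the stop at (615,310) with the tab upright. Green (260,340) and rust (95,390) are unmoved. I'll retract and check that it's at rest.

>>> apply_moves(steps=[[[0,0,-2],[0,0,0],6],[[0,0,-3],[0,0,0],6],[[0,0,-3],[0,0,0],6],[[0,0,-3],[0,0,0],6],[[0,0,-3],[0,0,0],6],[[0,0,0],[0,0,0],6],[[0,0,0],[0,0,0],6],[[0,0,0],[0,0,0],6]])

```text
time: 13.25
position: [0.5512, 0.2471, 0.332]
eef_rot: [0.996, 0.03, -0.08, 0.0]
contact_force: [-0.4, -0.4, -0.3]
width: 0.0599
```

```bash
python3 -c "
from h import *
g=grab('scene','s7.png');w=grab('wrist','w7.png')
c=cv2.resize(g['pixels'][110:240,400:500,::-1],None,fx=4,fy=4)
d=cv2.resize(w['pixels'][0:260,220:420,::-1],None,fx=2,fy=2)
cv2.imwrite('pics/f7.png',np.hstack([c,d]))
m=[cv2.inRange(cv2.cvtColor(load(f)['p'],cv2.COLOR_RGB2HSV),(108,120,30),(130,255,255))[140:240,405:480] for f in('s6.png','s7.png')]
for k in m: y,x=np.where(k);print(len(x),x.mean(),y.mean())
print(cv2.absdiff(load('scene0.png')['p'],load('s7.png')['p'])[170:255,160:300].max(2).mean())"
```

```text
744 36.471774193548384 43.63575268817204
742 36.50539083557951 43.6455525606469
19.82638655462185
```

View pics/f7.png

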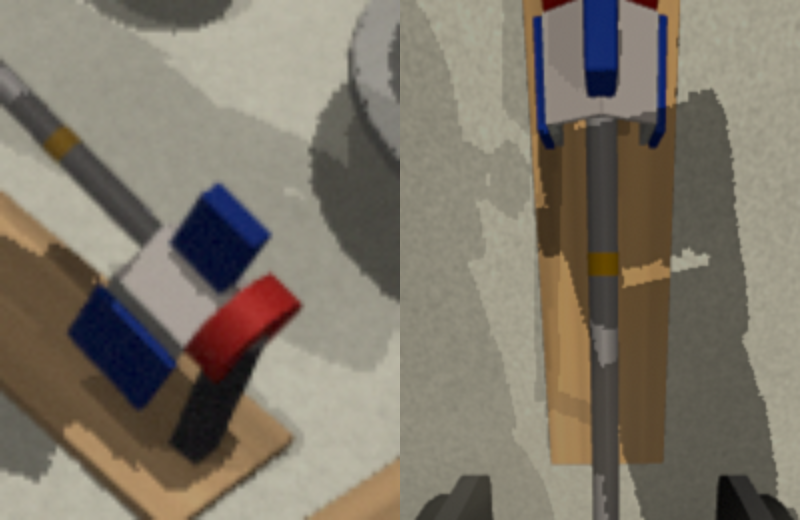

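The hanger hangs squarely astride the bar against the red stop. In the wrist crop its tab is at (600,50), centred on the bar, and the blue centroid hasn't moved between frames. The gripper is clear, so I'm handing in.

```bash
python3 -c "
from plant import close_job
print(close_job())"
```

```text
the job is handed in; nothing more can be done
None
```

The blue hanger now hangs upright against the red stop, and I handed the job in at about 13.4 s of the 38 s allowed. I gripped it by its tab and lowered it astride the bar about 175 mm uphill of the stop, past the yellow band. When I opened the fingers, it slid down on its own.

- **Final position:** the last pictures show it centred on the bar against the stop. Its image position was steady (within 0.05 px) between two frames about 0.9 s apart.
- **Other hangers:** green and rust looked unmoved in the picture taken after release. A crude pixel-difference check against the start image (mean 19.8) was inconclusive, probably because the arm's shadow had moved.
- **Robot:** the gripper had backed off well clear of everything before I handed in.
- **Check that disagreed:** just before release, the vertical wrist force read about −2.8 N, close to the hanger's full weight. I judged it was resting anyway, because the tool would not go lower on command and the computed seat point was within 1 mm or so of the bar axis. The force reading alone did not confirm that.

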